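# Hang the wide ticket holder on the pastry counter rail

## Robot

A 6-joint arm with a two-finger parallel gripper is mounted at the origin on the work surface. World frame = base frame: x ahead of the robot, y to its left, z up, the work surface at z = 0. Lengths are in m, angles in rad, forces in N, time in s.
With the tool pointing down it reaches from about 0.275 to 0.875 m from the base axis. Payload 12.5 kg.
Tool frame: the origin (TCP) lies on the centre line of the jaws, within the pads' length; the fingertips stand r.finger_overhang ahead of it and the grasp point (between the pads) lies 3 mm ahead of it (r.finger_overhang is the distance from the TCP to the fingertips, in m); z points along the fingers, y is the direction in which the jaws open and shut (so a half turn about z gives the same grasp; the last joint's range is limited). The gripper opens to 85 mm and grips with 20 to 120 N. Pads are 22 mm wide; open, the fingers measure 114 mm over their backs; the gripper's body (76 mm by 85 mm) begins 54 mm behind the grasp point. The pads swing forward as they close: fully open they stand 13 mm farther back than shut.
Start: joints at [1.036, 0.351, 1.652, -0, 1.139, -0.085], TCP at [0.239, 0.495, 0.253] pointing down, gripper open.
Joint ranges: [-2.75, 2.75], [-0.79, 2.1], [0.01, 2.65], [-1.57, 4.71], [0.07, 3.14], [-2.87, 2.87]. Speed limits (rad/s): [2.22, 2.22, 2.79, 3.14, 3.14, 3.14].

## Interface

Orientations are given as a unit quaternion [x, y, z, w].
In Python, from cell import r, optics gives the robot as it stands. The module is installed in compiled form; this text tells all that it offers. Calls block until the motion is done:
- r.move_to(position, orientation): joint-space move of the TCP to a pose.
- r.move_linear(position, rot=None, vel=0.15): straight line of the TCP; rot=None keeps the orientation; vel is the mean speed in m/s.
- r.set_joints(angles): joint-space move.
- r.set_gripper(opening, squeeze=None): opening from 0.0 (shut) to 1.0 (fully open); squeeze is the grip in N (None keeps the last); returns when the fingers have stopped.
- r.sleep(seconds).
- r.inverse_kinematics(position, orientation): joint angles nearest the present ones, or None.
- optics.get_image(name): name is "scene" or "top" or "wrist"; returns a dict with "pixels" (480x640x3 uint8, red, green, blue), "depth" (480x640 float32, m along the optical axis (not along the pixel's ray), 0 where there is no reading), "fx", "fy", "cx", "cy" (pixels), "camera_from_world" (4x4, takes a point from world to camera coordinates); the wrist camera has in their place "mount" (4x4, takes a point from camera to tool coordinates, whose origin is the TCP and whose axes are the flange's). Camera axes: x right, y down, z forward; pixel columns grow to the right and rows downward; lengths in m; the calibration is good to about 2 mm. A picture is of the moment at which its call begins: read the wrist's pose just before it.
A pose or a line that the arm cannot do raises r.PlanningError and nothing moves.
- r.hand_in(): hands the job in, once; it reports no verdict.
Readings, each from a call of its own:
- r.current_t(): time.
- r.current_q(): joint angles.
- r.current_qvel(): joint speeds.
- r.current_effort(): joint torques, N m.
- r.current_tool_pos(): TCP position.
- r.current_ee_rot(): TCP orientation.
- r.current_contact_force(): force on the tool from outside, world axes, zero at the start.
- r.current_torque(): the same for the moment, N m.
- r.current_opening(): opening from 0.0 (shut) to 1.0 (fully open).
Only numpy, scipy, OpenCV 4.12 (cv2) and the standard library are available. Lean on these libraries where they do the work, as an engineer would, in place of code of your own. Each camera call takes 0.05 s, during which the arm holds its last target. There are 200 camera calls.

## Task

Take the wider of the two pastry ticket holders by its grip tab, hook it over the brass rail through the gap in the middle of the wooden canopy with its tab away from the robot, then slide it along the rail, under the canopy, until its middle is directly below the middle of the wider of the two brass saddle clips. Let go, so that it hangs there still, upright and square on the rail. Leave the narrower holder, the cup, jar, spatula, tin and bell where they stand.

Things in the scene. Friction and masses are not known exactly. Their poses are not given: they have to be found in the camera images.
- holder_wide: The wider ticket holder, standing on its foot, 100 mm wide (its y), 115 mm tall, 0.16 kg. Origin: underside, below the hook; its front is +x. Brass foot x -26 to 18, z 0 to 6 mm; wooden panel x 11 to 16, z 6 to 62 mm; in line above it a neck 22 mm wide, up to the hook; a grip tab sticks out of the neck's front.
- holder_wide_hook (a point): Where the rail axis lies when the wider holder hangs: inside its hook, 105 mm above the underside. The hook is an inverted U, 40 mm wide (y), open downward: inner top 5 mm above this point (metal 5 mm thick), neck 11 mm in front, free tip 11 mm behind (-x) (5 mm thick, reaching 11 mm below this point).
- holder_wide_tab (a point): Centre of the wider holder's grip tab: a block 28 mm (x) by 22 mm (y) by 20 mm (z), 30 mm in front (+x) of the hook point and 13 mm below it. Grip it across its 22 mm.
- holder_narrow: The narrower ticket holder, 60 mm wide, otherwise the same as the wider one; stands on its foot, origin under it. Not wanted: leave it alone.
- rail: Fixed rail stand, origin on the table below the middle of the rail; y along the rail, +x away from the robot. Brass rail, diameter 10, axis 200 mm up, y -250 to 250 mm, posts 22 mm square at both ends, base 50 x 560 x 12 mm. A wooden canopy above: x -30 to 10, heights 218 to 260 mm, y 55 to 273 and -55 to -273 mm, so a 110 mm gap in the middle.
- rail_mid (a point): Middle of the rail, on its axis, 200 mm above the table; axes as rail. A hook can be lifted over the rail only in the canopy gap here. The canopy leaves no room for an upright gripper: come from the +x side, the tool leaning about 30 degrees that way (gripper body away from the robot, fingers pointing down and back towards it).
- clip_wide: The wider saddle clip, brass, 80 mm long along the rail, fixed over the canopy on one side of the gap. Origin: its middle, on the canopy's top (260 mm up), 10 mm on the robot side of the rail's axis; y along the rail.
- clip_narrow: The narrower saddle clip, brass, 30 mm long, on the other side; not wanted. Origin likewise.
- cup: White cup, 60 mm across, 55 mm high; origin under its centre. Leave it.
- jar: Glass jar, 90 mm across, 150 mm high; origin under its centre. Leave it.
- spatula: Spatula lying on the table. Leave it.
- tin: Dark tin 160 x 130 x 75 mm; origin under its centre. Leave it.
- bell: Brass counter bell, 76 mm across, 50 mm high; origin under its centre. Leave it.
Not all that is in view belongs to the job. Leave any green or pink look-alike of the holder_wide alone.

How it is judged:
By the outcome, as a careful person would: the job done as asked, in the order asked, and still so for the second after the job is handed in, with the robot touching nothing.
It also fails if it takes over 48 s, if anything falls off the work surface, if the arm or the gripper's body presses on something with over 40 N, if the wrist force passes 120 N, or if a joint passes its speed limit or range.

## Working session

There is one attempt and no reset: what is moved stays moved. The work goes in short steps, each a Python script; the robot and the scene stay as the last script left them, time stands still between calls to the robot, and variables do not carry over. Pictures are saved under pics/ and viewed, about 8 in all and at most 12, crops included, and the job is handed in when it is done.

```bash
mkdir -p pics; cat > h.py <<'E'
import numpy as np, cv2
from cell import r, optics
def snap(n):
    im=optics.get_image(n); return im
def world(im, T_wc=None):
    d=im["depth"]; v,u=np.mgrid[0:480,0:640]
    P=np.stack([(u-im["cx"])/im["fx"]*d,(v-im["cy"])/im["fy"]*d,d,np.ones_like(d)],-1)
    T=np.linalg.inv(im["camera_from_world"]) if T_wc is None else T_wc
    W=P@T.T; W=W[...,:3]; W[d==0]=np.nan
    return W
E
python3 - <<'E'
from h import *
for n in("scene","top"):
    im=snap(n); cv2.imwrite(f"pics/{n}0.png",im["pixels"][...,::-1]); np.savez(f"{n}0.npz",**im)
    print(n,np.linalg.inv(im["camera_from_world"]).round(3).tolist(),im["fx"])
print(r.current_t(),r.finger_overhang,r.current_ee_rot())
E
```

```text
scene [[-0.286, 0.834, -0.472, 1.034], [0.958, 0.254, -0.132, 0.152], [0.01, -0.49, -0.872, 1.071], [0.0, 0.0, 0.0, 1.0]] 450.917589457878
top [[-0.004, -0.996, 0.086, 0.428], [-1.0, 0.004, 0.006, -0.013], [-0.006, -0.086, -0.996, 1.585], [0.0, 0.0, 0.0, 1.0]] 487.5788495248123
0.1 0.022 [ 2.23014436e-01  9.74815011e-01 -4.79580779e-04 -1.61463156e-04]
```

View pics/scene0.png

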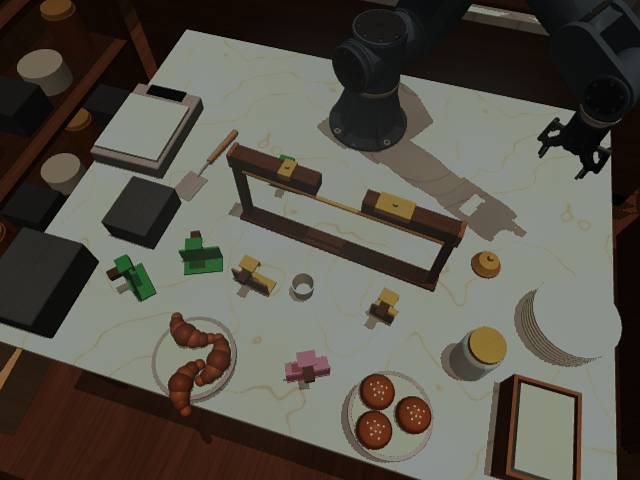

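View pics/top0.png

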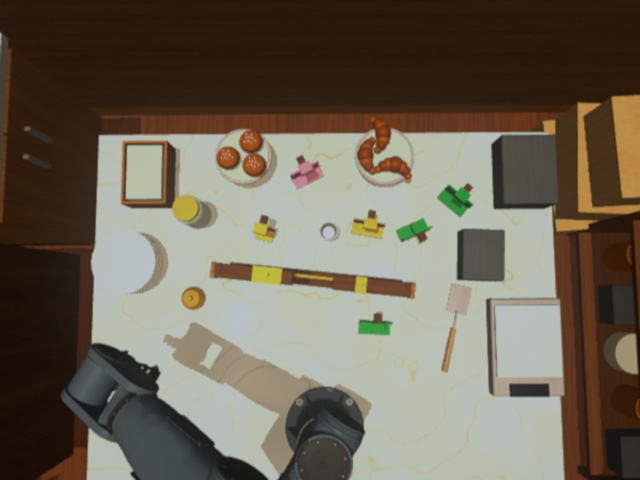

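Scene and top views. Candidates for the wide holder:
- Brass, wide: top (368,225), scene (253,274).
- Brass, narrow: top (264,228), scene (382,305).
- Green look-alikes: top (456,199), (413,231) and (375,325).
- Pink look-alike: top (306,172).

I choose the brass one at top (368,225). The wide clip is at top (267,274), on the +y side.

```bash
cat > m.py <<'E'
from h import *
L={n:dict(np.load(n+"0.npz")) for n in("top","scene")}
W={n:world(L[n]) for n in L}
def pc(n,box):
    u0,v0,u1,v1=box; w=W[n][v0:v1,u0:u1].reshape(-1,3); c=L[n]["pixels"][v0:v1,u0:u1].reshape(-1,3)
    k=~np.isnan(w[:,0]); return w[k],c[k]
def rect(p): 
    (cx,cy),(a,b),t=cv2.minAreaRect((p[:,:2]*1000).astype(np.float32)); return [round(x,1) for x in(cx,cy,a,b,t)]
B={"wide":((345,205,392,245),(225,248,285,300)),"narrow":((250,210,282,246),(365,283,405,332))}
for k,(bt,bs) in B.items():
    for n,b in(("top",bt),("scene",bs)):
        w,c=pc(n,b); z=w[:,2]
        for lo,hi in((.003,.012),(.012,.06),(.066,.085),(.08,.104),(.108,.125)):
            s=w[(z>lo)&(z<hi)]
            if len(s)>3: print(k,n,lo,hi,len(s),rect(s),"z",np.median(s[:,2]).round(4), s.min(0).round(3),s.max(0).round(3))
for n,b in(("top",(200,255,425,305)),("scene",(220,140,475,290))):
    w,c=pc(n,b); z=w[:,2]; c=c.astype(int)
    for nm,m in(("canopy",(z>.25)&(z<.267)),("above",(z>.2615)&(z<.29)),("rail",(z>.195)&(z<.209)),("base",(z>.006)&(z<.016))):
        s=w[m]; print(n,nm,len(s),rect(s),"z",np.median(s[:,2]).round(4),s.min(0).round(3),s.max(0).round(3))
    yel=(c[:,0]-c[:,2]>90)&(c[:,1]>110)&(z>.24)
    s=w[yel]
    for sg in(1,-1):
        q=s[(s[:,1]-0.01)*sg>0]; 
        if len(q)>3: print(n,"clip",sg,len(q),rect(q),np.median(q[:,2]).round(4),q.min(0).round(3),q.max(0).round(3))
def crop(n,b,f): u0,v0,u1,v1=b; return cv2.resize(L[n]["pixels"][v0:v1,u0:u1,::-1],None,fx=f,fy=f,interpolation=cv2.INTER_CUBIC)
a=crop("top",(340,200,400,250),6); b=crop("scene",(220,240,290,305),6)
H=max(a.shape[0],b.shape[0]); pad=lambda i:cv2.copyMakeBorder(i,0,H-i.shape[0],0,0,cv2.BORDER_CONSTANT)
cv2.imwrite("pics/c1.png",np.hstack([pad(a),pad(b)]))
E
python3 m.py
```

```text
wide top 0.003 0.012 631 [641.5, -146.1, 150.8, 128.9, 89.6] z 0.0056 [ 0.577 -0.222  0.003] [ 0.706 -0.07   0.012]
wide top 0.012 0.06 67 [643.0, -157.0, 82.0, 98.3, 31.2] z 0.0268 [ 0.602 -0.207  0.012] [ 0.694 -0.096  0.06 ]
wide top 0.066 0.085 5 [644.6, -134.3, 77.0, 1.8, 78.2] z 0.0686 [ 0.638 -0.172  0.066] [ 0.653 -0.097  0.07 ]
wide top 0.08 0.104 36 [645.6, -145.5, 22.1, 60.9, 78.8] z 0.1 [ 0.614 -0.16   0.095] [ 0.677 -0.129  0.104]
wide top 0.108 0.125 145 [643.8, -145.2, 39.7, 56.8, 79.1] z 0.116 [ 0.613 -0.164  0.108] [ 0.672 -0.122  0.123]
wide scene 0.003 0.012 275 [606.0, -154.3, 146.9, 160.6, 17.3] z 0.0052 [ 0.524 -0.25   0.003] [ 0.695 -0.063  0.012]
wide scene 0.012 0.06 185 [644.1, -145.9, 100.5, 8.1, 79.6] z 0.0392 [ 0.634 -0.195  0.012] [ 0.656 -0.096  0.06 ]
wide scene 0.066 0.085 9 [660.7, -144.0, 13.1, 37.4, 47.3] z 0.0813 [ 0.644 -0.161  0.07 ] [ 0.67  -0.135  0.083]
wide scene 0.08 0.104 159 [643.8, -142.5, 24.1, 62.8, 71.0] z 0.0999 [ 0.618 -0.162  0.081] [ 0.674 -0.121  0.104]
wide scene 0.108 0.125 227 [629.9, -143.3, 41.3, 33.8, 78.6] z 0.1144 [ 0.61 
[... 1324 characters left out ...]
ase 1257 [463.1, 38.5, 725.1, 158.3, 89.8] z 0.0089 [ 0.383 -0.324  0.006] [0.543 0.401 0.016]
top clip 1 468 [477.0, 207.1, 188.2, 42.9, 83.8] 0.2644 [0.448 0.113 0.256] [0.494 0.303 0.278]
top clip -1 179 [436.9, -166.8, 159.6, 42.4, 84.6] 0.2637 [ 0.409 -0.247  0.257] [ 0.463 -0.087  0.274]
scene canopy 3545 [457.4, 29.0, 557.8, 49.1, 83.6] z 0.2595 [ 0.406 -0.249  0.25 ] [0.51  0.309 0.267]
scene above 771 [457.3, 29.4, 555.0, 47.3, 83.8] z 0.2627 [ 0.408 -0.248  0.262] [0.509 0.306 0.273]
scene rail 804 [470.5, 27.6, 543.7, 17.1, 83.8] z 0.2023 [ 0.441 -0.243  0.195] [0.507 0.297 0.209]
scene base 3907 [345.5, 15.4, 499.7, 734.8, 17.1] z 0.0111 [ 0.05  -0.401  0.006] [0.65  0.394 0.016]
```

View pics/c1.png

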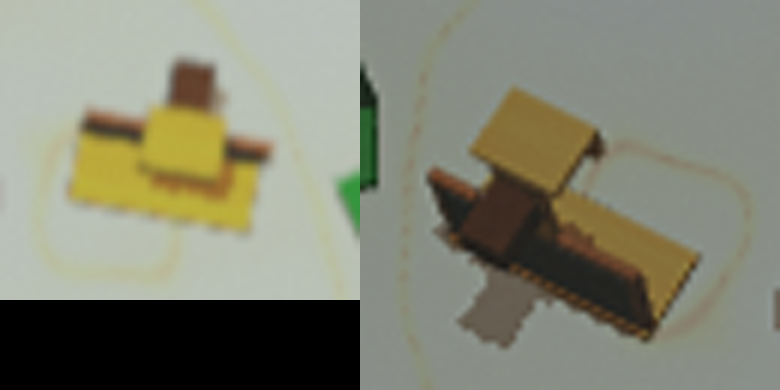

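The crop shows the wide brass holder with its tab (top view, full-image pixel about (372,214)) facing away from the robot. Both views agree on the hook point at about (0.630,-0.143), yaw about -10.7°, and on rail_mid at about (0.468,0.028), yaw -6.2°. Next I measure the clip more finely and check the path with IK.

```bash
cat >> h.py <<'E'
from scipy.spatial.transform import Rotation as R
LEAN=np.radians(32)
HOOK=np.array([.6301,-.1432,.105]); HY=np.radians(-10.7)
MID=np.array([.468,.0279,.200]); RY=np.radians(-6.2)
def fr(yaw): return R.from_euler("z",yaw).as_matrix()
def tool(yaw,flip=False):
    z=np.array([-np.sin(LEAN),0,-np.cos(LEAN)]); y=np.array([0,-1.,0])*(-1 if flip else 1)
    return R.from_matrix(fr(yaw)@np.stack([np.cross(y,z),y,z],1)).as_quat()
def tcp(hook,yaw,back=0.,off=(.031,0,-.013)):
    """TCP for a given hook point; grasp point 3 mm ahead of the TCP"""
    z=np.array([-np.sin(LEAN),0,-np.cos(LEAN)])
    return np.asarray(hook)+fr(yaw)@(np.array(off)-z*(.003+back))
E
python3 - <<'E'
exec(open("m.py").read().split("B={")[0])
Rm=fr(RY)
for n,b in(("top",(200,255,425,305)),("scene",(220,140,475,245))):
    w,c=pc(n,b); q=(w-MID)@Rm; c=c.astype(int)
    m=(q[:,2]>.05)&(q[:,2]<.08)&(c[:,1]-c[:,2]>60)   # strong yellow
    for sg in(1,-1):
        s=q[m&(q[:,1]*sg>.05)]
        print(n,sg,len(s),"y",np.percentile(s[:,1],[0,2,50,98,100]).round(4),"x",np.percentile(s[:,0],[2,50,98]).round(4),"z",np.median(s[:,2]).round(4)) if len(s) else print(n,sg,0)
    k=(q[:,2]>.05)&(q[:,2]<.08); print("canopy ends",q[k,1].min().round(4),q[k,1].max().round(4),"inner",q[k&(q[:,1]>0),1].min().round(4),q[k&(q[:,1]<0),1].max().round(4))
q0=r.current_q()
for f in(0,1):
    print("flip",f)
    for nm,h,y,bk in(("grasp",HOOK,HY,0),("pre",HOOK,HY,.1),("high",HOOK+[0,0,.3],HY,0),("lift",HOOK+[0,0,.14],HY,0),("rail",MID,RY,0),("slide",MID+fr(RY)@[0,.16,0],RY,0)):
        q=r.inverse_kinematics(tcp(h,y,bk),tool(y,f)); print(nm,tcp(h,y,bk).round(3),None if q is None else np.round(q,2))
E
```

```text
top 1 501 y [0.0841 0.0856 0.1242 0.1641 0.1664] x [-0.032  -0.0105  0.0111] z 0.0644
top -1 192 y [-0.1484 -0.1477 -0.1323 -0.1177 -0.117 ] x [-0.0321 -0.0108  0.011 ] z 0.0637
canopy ends -0.2791 0.2786 inner 0.0544 -0.0551
scene 1 2 y [0.1636 0.1636 0.1636 0.1637 0.1637] x [-0.0282 -0.0112  0.0058] z 0.0626
scene -1 0
canopy ends -0.279 0.2789 inner 0.0546 -0.0549
flip 0
grasp [ 0.662 -0.149  0.095] [-0.27  1.03  0.94 -0.05  1.73  1.49]
pre [ 0.714 -0.159  0.179] [-0.27  1.09  0.62 -0.05  1.99  1.48]
high [ 0.662 -0.149  0.395] [-0.27  0.85  0.58 -0.06  2.27  1.46]
lift [ 0.662 -0.149  0.235] [-0.27  0.9   0.85 -0.05  1.94  1.48]
rail [0.5   0.024 0.19 ] [-0.06  0.6   1.52  0.03  1.57  1.61]
slide [0.518 0.183 0.19 ] [0.19 0.67 1.4  0.15 1.61 1.83]
flip 1
grasp [ 0.662 -0.149  0.095] [-0.27  1.03  0.94 -0.05  1.73 -1.65]
pre [ 0.714 -0.159  0.179] [-0.27  1.09  0.62 -0.05  1.99 -1.66]
high [ 0.662 -0.149  0.395] [-0.27  0.85  0.58 -0.06  2.27 -1.68]
lift [ 0.662 -0.149  0.235] [-0.27  0.9   0.85 -0.05  1.94 -1.66]
rail [0.5   0.024 0.19 ] [-0.06  0.6   1.52  0.03  1.57 -1.53]
slide [0.518 0.183 0.19 ] [ 0.19  0.67  1.4   0.15  1.61 -1.31]
```

Clip middle is at y = +0.125 along the rail, and its measured length of 80 mm matches. Moving to pre-grasp.

```bash
python3 - <<'E'
from h import *
p=r.current_tool_pos(); r.move_linear([p[0],p[1],.42],vel=.3)
r.move_to(tcp(HOOK+[0,0,.3],HY),tool(HY))
r.move_linear(tcp(HOOK,HY,.09),tool(HY),vel=.25)
P=r.current_tool_pos();Q=r.current_ee_rot(); im=snap("wrist")
T=np.eye(4);T[:3,:3]=R.from_quat(Q).as_matrix();T[:3,3]=P
W=world(im,T@im["mount"]); q=(W-HOOK)@fr(HY); c=im["pixels"].astype(int)
near=(abs(q[...,0])<.07)&(abs(q[...,1])<.07)
def s(nm,m):
    m=m&near; v=q[m]; print(nm,m.sum(), np.percentile(v,[2,50,98],axis=0).round(4).tolist() if m.sum() else "")
z=q[...,2]
s("hooktop",(z>.004)&(z<.018)); 
s("tabtop",(z>-.007)&(z<.0)&(q[...,0]>.019)); s("tabtop wide",(z>-.01)&(z<.003)&(q[...,0]>.01))
s("panel top",(z>-.055)&(z<-.036))
cv2.imwrite("pics/w1.png",im["pixels"][...,::-1]); print(r.current_t(),P,tcp(HOOK,HY,.09))
E
```

```text
hooktop 1892 [[-0.0158, -0.0179, 0.0047], [0.0053, 0.0014, 0.0096], [0.0161, 0.0203, 0.0103]]
tabtop 976 [[0.0198, -0.0094, -0.0066], [0.0346, 0.0009, -0.0035], [0.0439, 0.0115, -0.0026]]
tabtop wide 1491 [[0.0147, -0.0095, -0.0091], [0.0307, 0.0015, -0.0034], [0.044, 0.0118, 0.0023]]
panel top 1916 [[0.011, -0.0469, -0.0547], [0.0156, 0.0022, -0.0484], [0.0172, 0.0493, -0.0427]]
4.6417 [ 0.70943176 -0.15817735  0.1729405 ] [ 0.7089866  -0.15810578  0.17086847]
```

View pics/w1.png

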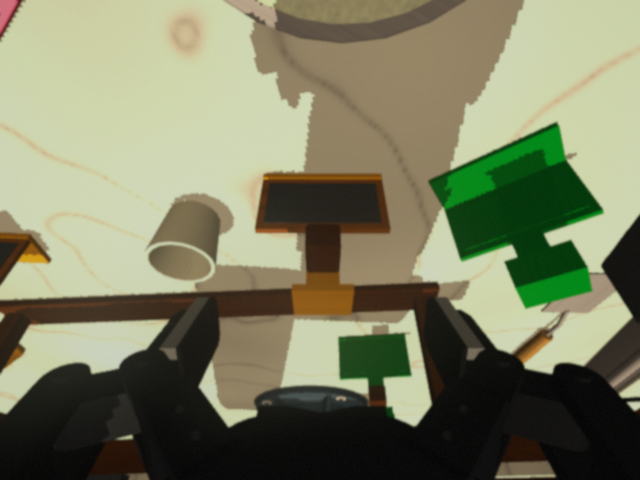

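Wrist view: the tab is at about (323,250) and the hook at about (323,298), between the open fingers. The depths confirm the position within about 1 mm (the holder sits 1 mm to +y). The green look-alike at (545,240) is clear of the fingers. Grasping now.

```bash
sed -i 's/^HOOK=.*HY/HOOK=np.array([.6303,-.1423,.105]); HY/' h.py; python3 - <<'E'
from h import *
r.set_gripper(.62,40)
r.move_linear(tcp(HOOK,HY),tool(HY),vel=.08); r.sleep(.2)
print("err",(r.current_tool_pos()-tcp(HOOK,HY)).round(4),r.current_contact_force())
r.set_gripper(0,50); r.sleep(.2)
print("open",r.current_opening(),r.current_opening()*85,r.current_contact_force(),r.current_tool_pos())
P=r.current_tool_pos(); r.move_linear(P+[0,0,.03],vel=.06); r.sleep(.2); print("F",np.round(r.current_contact_force(),2),r.current_opening())
r.move_linear(P+[0,0,.16],vel=.2); r.sleep(.3)
P=r.current_tool_pos();Q=r.current_ee_rot();print(P,R.from_quat(Q).as_matrix()[:,2],r.current_t())
im=snap("scene"); cv2.imwrite("pics/s2.png",cv2.resize(im["pixels"][140:330,180:440,::-1],None,fx=3,fy=3))
W=world(im); q=(W-(HOOK+[0,0,.16]))@fr(HY); z=q[...,2]
m=(abs(q[...,0])<.07)&(abs(q[...,1])<.06)
for lo,hi in((.004,.02),(-.12,-.095),(-.09,-.045)):
    s=q[m&(z>lo)&(z<hi)]; 
    if len(s)>3:print(lo,len(s),np.percentile(s,[2,50,98],axis=0).round(4).tolist(),cv2.minAreaRect((s[:,:2]*1000).astype(np.float32)))
E
```

```text
err [ 0.0002 -0.      0.0002] [-0.33764484 -0.05419069  0.04486467]
open 0.24690432503827087 20.986867628253023 [ 0.05065948 -0.43059374  1.58201146] [ 0.66234822 -0.14842752  0.09460435]
F [ 0.58 -0.23 -1.29] 0.24809176435371438
[ 0.66222311 -0.14840429  0.25378913] [-0.5217222   0.09866671 -0.8473906 ] 9.0667
0.004 222 [[-0.016, -0.0033, 0.0048], [0.0045, 0.0122, 0.0088], [0.0499, 0.0301, 0.0191]] ((16.66888427734375, 14.245625495910645), (72.6401138305664, 31.43349838256836), 19.24322509765625)
-0.12 268 [[-0.0264, -0.019, -0.1046], [-0.0156, 0.0273, -0.1007], [0.0176, 0.0496, -0.0971]] ((-4.639537811279297, 12.576089859008789), (45.559104919433594, 74.66292572021484), 0.8055940866470337)
-0.09 143 [[0.0105, 0.0157, -0.0892], [0.0157, 0.0359, -0.0642], [0.0174, 0.0499, -0.0452]] ((13.757852554321289, 31.382583618164062), (37.571414947509766, 7.515434741973877), 88.47148895263672)
```

View pics/s2.png

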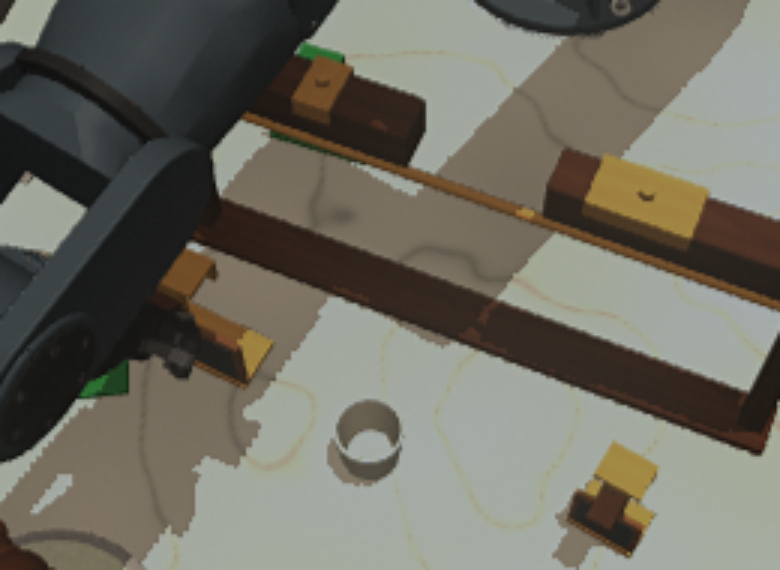

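The holder is held upright at full height, with its foot and panel edges where the model puts them (within 1 mm). Next: into the gap and over the rail.

```bash
cat >> h.py <<'E'
def railpt(x,y,z): return MID+fr(RY)@[x,y,z]
def at(x,y,z,vel): r.move_linear(tcp(railpt(x,y,z),RY),tool(RY),vel=vel)
E
python3 - <<'E'
from h import *
at(.09,0,.045,.2); at(.09,0,.032,.1); r.sleep(.1)
F0=r.current_contact_force(); print("F0",F0.round(2))
at(0,0,.032,.1); print("F",(r.current_contact_force()-F0).round(2))
for z in(.015,.008,.004,.002):
    at(0,0,z,.06); r.sleep(.15); print(z,(r.current_contact_force()-F0).round(2),(r.current_tool_pos()-tcp(railpt(0,0,z),RY)).round(4))
print(r.current_t())
im=snap("scene"); cv2.imwrite("pics/s3.png",cv2.resize(im["pixels"][150:300,240:460,::-1],None,fx=3.5,fy=3.5))
W=world(im); q=(W-MID)@fr(RY); z=q[...,2]
m=(abs(q[...,0])<.05)&(abs(q[...,1])<.054)
for lo,hi in((.005,.014),(-.102,-.09),(-.085,-.045)):
    s=q[m&(z>lo)&(z<hi)]
    if len(s)>3:print(lo,len(s),np.percentile(s,[2,50,98],axis=0).round(4).tolist())
E
```

```text
F0 [-0.05 -0.12 -0.85]
F [ 0.1   0.99 -0.25]
0.015 [ 0.34  0.8  -0.1 ] [0.0001 0.     0.0002]
0.008 [-0.29  0.7  -1.44] [ 0.     -0.      0.0001]
0.004 [ 0.07  0.01 -0.15] [ 0. -0.  0.]
0.002 [-0.02  0.6  -1.27] [0. 0. 0.]
13.4
0.005 7 [[-0.0157, -0.0195, 0.0056], [0.0005, 0.046, 0.0066], [0.0039, 0.053, 0.0117]]
-0.102 54 [[-0.0244, 0.0235, -0.1018], [0.0138, 0.0448, -0.0976], [0.0187, 0.0498, -0.0907]]
-0.085 38 [[0.0115, 0.0263, -0.0843], [0.0164, 0.0386, -0.0762], [0.0185, 0.0495, -0.0612]]
```

View pics/s3.png

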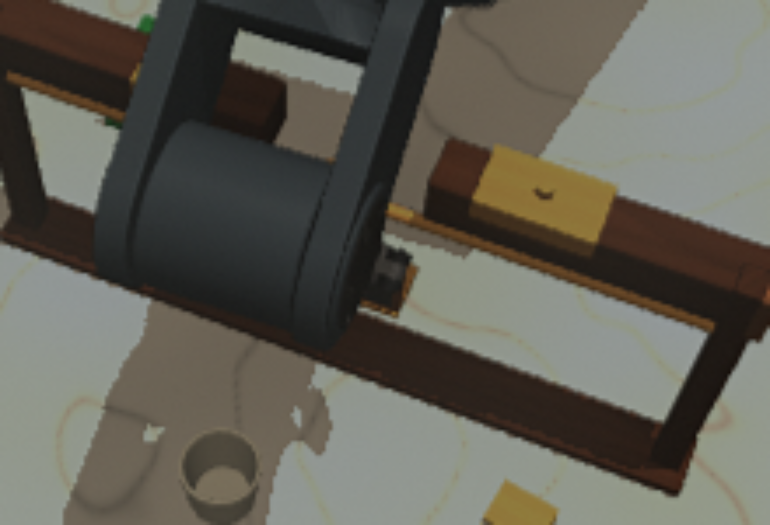

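The hook is over the rail in the gap with no contact force above the ~1 N noise. Sliding under the canopy.

```bash
python3 - <<'E'
from h import *
F0=r.current_contact_force()
for y in(.025,.05,.075,.1,.1249):
    at(0,y,.002,.05); F=r.current_contact_force()-F0; print(y,F.round(2))
    if np.linalg.norm(F)>8: print("STOP");break
r.sleep(.3); F0=r.current_contact_force()
for z in(.001,.0005,0,-.0005,-.001):
    at(0,.1249,z,.02); r.sleep(.2); F=r.current_contact_force()-F0; print(z,F.round(2))
    if F[2]>2.5: break
print(r.current_t(),r.current_opening(),(r.current_tool_pos()-tcp(railpt(0,.1249,0),RY)).round(4))
for n in("scene","top"):
    im=snap(n); W=world(im); q=(W-MID)@fr(RY); z=q[...,2]
    m=(abs(q[...,0])<.05)&(abs(q[...,1]-.1249)<.06)
    for lo,hi in((.005,.014),(-.103,-.09),(-.085,-.045)):
        s=q[m&(z>lo)&(z<hi)]
        if len(s)>3:print(n,lo,len(s),np.percentile(s,[2,50,98],axis=0).round(4).tolist())
E
```

```text
0.025 [ 0.4   0.72 -0.71]
0.05 [ 0.14  0.21 -0.47]
0.075 [-0.2   0.49 -0.87]
0.1 [ 0.2   1.29 -0.7 ]
0.1249 [-0.59  0.18 -0.42]
0.001 [-2.44  0.2  -0.42]
0.0005 [-1.75  0.31 -0.7 ]
0 [-1.41 -0.05 -0.27]
-0.0005 [-2.68 -0.06  6.7 ]
18.8 0.24626787662605995 [-0.      0.     -0.0002]
```

Contact came at the expected rail height (6.7 N). I ease off 0.4 mm, release, and back away along the tool axis.

```bash
python3 - <<'E'
from h import *
y=.1249
at(0,y,-.0001,.02); r.sleep(.2); print(r.current_contact_force().round(2))
r.set_gripper(.55); r.sleep(.2); print("open",r.current_opening(),r.current_contact_force().round(2))
r.move_linear(tcp(railpt(0,y,0),RY,.12),tool(RY),vel=.1)
r.move_linear(tcp(railpt(.08,y,.12),RY,.12),tool(RY),vel=.2); r.sleep(.3)
P=r.current_tool_pos();Q=r.current_ee_rot(); iw=snap("wrist")
T=np.eye(4);T[:3,:3]=R.from_quat(Q).as_matrix();T[:3,3]=P
isc=snap("scene"); 
for n,im,W in(("wrist",iw,world(iw,T@iw["mount"])),("scene",isc,world(isc))):
    q=(W-MID)@fr(RY)-[0,y,0]; z=q[...,2]
    for nm,x0,x1,lo,hi in(("panel",0,.03,-.095,-.05),("tab",.016,.055,-.03,.002),("foot",-.035,.03,-.104,-.097)):
        s=q[(abs(q[...,1])<.058)&(q[...,0]>x0)&(q[...,0]<x1)&(z>lo)&(z<hi)]
        if len(s)>5:
            print(n,nm,len(s),np.percentile(s,[2,50,98],axis=0).round(4).tolist())
            if nm=="panel":
                A=np.c_[s[:,1],s[:,2],np.ones(len(s))]; k=s[:,0]>.0125
                co=np.linalg.lstsq(A[k],s[k,0],rcond=None)[0]; print("  yaw,pitch deg",np.degrees(-co[0]).round(2),np.degrees(co[1]).round(2))
b=isc["pixels"][150:330,240:480,::-1]
cv2.imwrite("pics/w4.png",np.hstack([cv2.resize(iw["pixels"][...,::-1],(400,300)),cv2.resize(b,(400,300))])); print(r.current_t())
E
```

```text
[-0.27  0.61  2.41]
open 0.5506359482420197 [-0.44  1.21  0.21]
wrist panel 1739 [[0.0138, -0.0464, -0.0932], [0.0154, 0.0012, -0.0713], [0.0167, 0.0499, -0.0509]]
  yaw,pitch deg 0.3 0.87
wrist tab 586 [[0.0162, -0.0086, -0.0213], [0.0377, 0.0018, -0.0045], [0.0442, 0.0123, 0.0002]]
wrist foot 342 [[0.0133, -0.046, -0.1038], [0.0152, 0.0025, -0.1002], [0.0171, 0.0497, -0.0972]]
22.5417
```

View pics/w4.png

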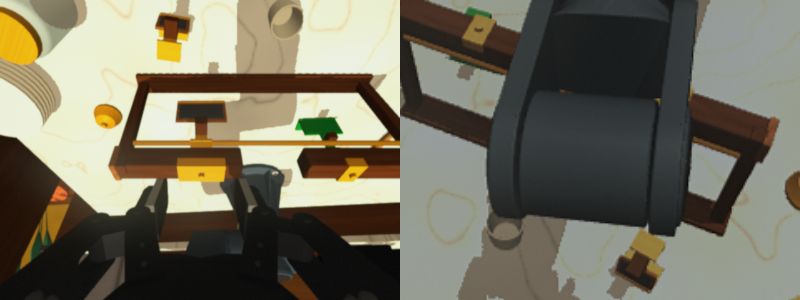

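Wrist view (left half): the holder hangs free at (203,120), directly under the wide clip at (201,168). It is upright and square, with yaw 0.3° and pitch 0.9°. I'll move the arm aside for an independent check from the scene camera, including the holder's offset from the clip.

```bash
python3 - <<'E'
from h import *
y=.1249
def rep(n,im,W):
    q=(W-MID)@fr(RY)-[0,y,0]; z=q[...,2]; c=im["pixels"].astype(int)
    s=q[(z>.055)&(z<.075)&(abs(q[...,1])<.058)&(c[...,1]-c[...,2]>.4*c[...,1])&(abs(q[...,0]+.01)<.03)]
    if len(s)>20: print(n,"clip y",np.percentile(s[:,1],[1,99]).round(4),"mid",np.percentile(s[:,1],[1,99]).mean().round(4),len(s))
    for nm,x0,x1,lo,hi in(("panel",.008,.03,-.095,-.05),("tab",.02,.055,-.03,.002)):
        s=q[(abs(q[...,1])<.058)&(q[...,0]>x0)&(q[...,0]<x1)&(z>lo)&(z<hi)]
        if len(s)>20:
            e=np.percentile(s,[1,99],axis=0); print(n,nm,len(s),"mid y",e[:,1].mean().round(4),e.round(4).tolist())
            if nm=="panel": co=np.linalg.lstsq(np.c_[s[:,1],s[:,2],np.ones(len(s))],s[:,0],rcond=None)[0]; print("  yaw,pitch",np.degrees(-co[0]).round(2),np.degrees(co[1]).round(2))
P=r.current_tool_pos();T=np.eye(4);T[:3,:3]=R.from_quat(r.current_ee_rot()).as_matrix();T[:3,3]=P
im=snap("wrist"); rep("wrist",im,world(im,T@im["mount"]))
r.move_linear(P+[0,0,.1],vel=.3)
r.move_linear(r.current_tool_pos()+[-.02,-.3,0],vel=.3); r.sleep(.2)
im=snap("scene"); rep("scene",im,world(im)); 
cv2.imwrite("pics/s5.png",cv2.resize(im["pixels"][120:340,200:520,::-1],None,fx=2.4,fy=2.4)); it=snap("top"); rep("top",it,world(it))
print(r.current_t())
E
```

```text
wrist clip y [-0.0564  0.0563] mid -0.0001 2957
wrist panel 1738 mid y 0.0018 [[0.0137, -0.0472, -0.0943], [0.0169, 0.0508, -0.0502]]
  yaw,pitch 0.3 0.84
wrist tab 531 mid y 0.0018 [[0.0203, -0.0087, -0.0217], [0.0444, 0.0124, -0.0028]]
scene clip y [-0.0392  0.0396] mid 0.0002 673
scene panel 341 mid y -0.0002 [[0.0129, -0.049, -0.0948], [0.0177, 0.0486, -0.0507]]
  yaw,pitch 0.35 0.72
scene tab 129 mid y 0.0002 [[0.0206, -0.0106, -0.0215], [0.0448, 0.0111, -0.001]]
top clip y [-0.0243  0.043 ] mid 0.0094 299
top tab 67 mid y 0.0005 [[0.0205, -0.0104, -0.0154], [0.0445, 0.0114, 0.0015]]
24.725
```

View pics/s5.png

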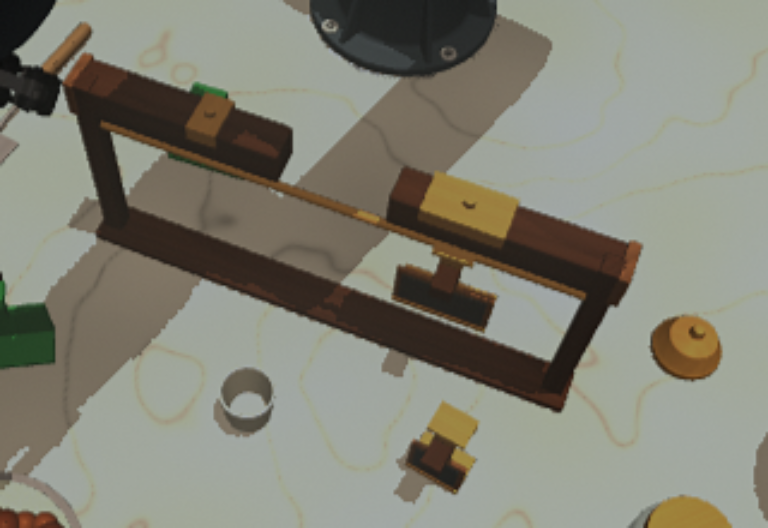

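The scene view shows the holder hanging at (445,290), under the wide clip at (469,207), with its tab away from the robot. The scene camera puts its middle within 0.5 mm of the clip's middle. The other things are undisturbed and the arm is clear, so I'm handing in.

```bash
python3 -c "
from cell import r
r.sleep(.5); print(r.current_contact_force(), r.current_t()); r.hand_in()"
```

```text
[ 0.02718156  0.15927382 -0.65083508] 25.225
the job is handed in; nothing more can be done
```

The wider brass holder now hangs on the rail under the wider clip, with its tab away from the robot. I handed the job in at 25.2 s, with the arm clear of everything. I gripped the holder by its tab, brought it over the rail in the canopy gap, slid it +125 mm along, lowered it until it touched, and let go.

**Scene camera:** the holder's middle is within about 0.5 mm of the clip's middle. It is square to about 0.35° and upright to about 0.7–0.8°. The narrower holder, cup and bell looked undisturbed in the last picture; I made no separate check on the jar, spatula and tin.

**Checks that disagreed:** the wrist camera showed the holder about 1.8 mm towards +y. It had already read about 1 mm to +y before the grasp, so I took this as calibration bias. Its clip reading was unusable because the wood was picked up with the brass. The top camera's clip reading in that last check was also poor because the clip was only partly picked up, but its tab reading was within 0.5 mm.

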